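# Seat the filter carrier on its locating pins

### The arm

A 6-joint arm with a two-finger parallel gripper is mounted at the origin on the work surface. World frame = base frame: x ahead of the robot, y to its left, z up, the work surface at z = 0. Lengths are in mm, angles in rad, forces in N, time in s.
With the tool pointing down it reaches from about 425 to 925 mm from the base axis. Payload 12.5 kg.
Tool frame: the origin (TCP) lies on the centre line of the jaws, within the pads' length; the fingertips stand 19 mm ahead of it and the grasp point (between the pads) is the TCP; z points along the fingers, x is the direction in which the jaws open and shut, and the axes are right-handed (so a half turn about z gives the same grasp; the last joint's range is limited). The gripper opens to 85 mm and grips with 20 to 120 N. Pads are 22 mm wide; open, the fingers measure 114 mm over their backs; the gripper's body (76 mm by 85 mm) begins 54 mm behind the grasp point. The pads swing forward as they close: fully open they stand 13 mm farther back than shut.
Start: joints at [-1.3, 0.491, 1.559, -0, 1.092, -0.106], TCP at [229.99, -581.16, 250.327] pointing down, gripper open.
Joint ranges: [-3.1, 3.1], [-0.84, 2.19], [0.05, 2.79], [-1.13, 4.28], [0.06, 2.93], [-2.69, 2.69]. Speed limits (rad/s): [2.22, 2.22, 2.79, 3.14, 3.14, 3.14].

### API

Orientations are given as a rotation vector (axis times angle).
In Python, from bench import get_obs, snapshot, camera_info, sign_off gives the robot as it stands.
- The arm moves only by the tool carry_out, never from a script. Its argument "series" is a list of rows, each a list of 7 numbers: the shift along the tool's x, y, z in mm, then the turn, a rotation vector about the tool's x, y, z in rad, then the opening in per cent of the stroke, from 0 (shut) to 100 (fully open). In form: [[tx, ty, tz, wx, wy, wz, hand], ...]. A call has 1 to 8 rows; each row is the pose to reach, as a shift and turn from the pose commanded when the call began, along the tool's axes at that moment; what a row does not reach only later rows make up. A row lasts 1/10 s, in which the tool goes at most 50 mm and 8.59 degrees, less where a joint would pass 70% of its speed; a pose out of reach is approached as far as the arm can. A call with a gripper value outside its range is refused whole. The fingers move at their own pace and stop on an object; "force" is the grip in N (left out, the last holds). Time passes only in rows, so rows that repeat a pose let the fingers close. It gives the time, the measured TCP pose, the force and the opening at its end, in the units of the state.
- get_obs(): the state, without advancing time (a new reading comes with each control period).
- snapshot(name): name is "scene" or "top" or "wrist"; returns (picture, depth): 420x560x3 uint8, blue, green, red; 420x560 float32, mm along the optical axis (not along the pixel's ray), 0 where there is no reading.
- camera_info(name): a dict with "K" (3x3 intrinsics, pixels), "T" (4x4, takes a point from camera to world coordinates); the wrist camera has in their place "mount" (4x4, takes a point from camera to tool coordinates, whose origin is the TCP and whose axes are the tool frame's). Camera axes: x right, y down, z forward; pixel columns grow to the right and rows downward; lengths in mm; the calibration is good to about 2 mm. A picture is of the moment at which its call begins: read the wrist's pose just before it. camera_info takes no time and is no camera call.
- sign_off(): hands the job in, once; it reports no verdict.
The state is a dict: "time": time; "joints": joint angles; "joint_velocities": joint speeds; "effort": joint torques, N m; "tool_pos": TCP position; "ee_rot": TCP orientation; "force": force on the tool from outside, world axes, zero at the start; "wrist_torque": the same for the moment, N m; "gripper_width": opening from 0.0 (shut) to 1.0 (fully open).
Only numpy, scipy, OpenCV 4.12 (cv2) and the standard library are available. Lean on these libraries where they do the work, as an engineer would, in place of code of your own. Each camera call takes 0.05 s, during which the arm holds its last target. There are 200 camera calls.

### The job

Nudge the aluminium filter carrier plate sideways with the fingertips, squaring it up as needed, until both of its holes drop over the jig's two locating pins and it lies flat on the deck. Only push it, never lift it, and leave everything else on the shelf where it is; finish with the plate at rest and the hand clear.

Things in the scene. Friction and masses are not known exactly. Their poses are not given: they have to be found in the camera images.
- jig: Fixed jig. Origin on the board (z 0) midway between its two pins; x runs from step to deck, y along the line of the pins, z up. Dark steel deck: top 12 mm above the board, x = -57 to +78 mm. Black step: top 21 mm above the board, x = -125 to -57 mm. Both reach 90 mm either side in y. Steel pins stand on the deck at x = 0, y = +52 and -52 mm.
- pin_left (a point): Tip of the pin at y = +52 mm of the jig. Both pins: 10 mm diameter, round (hemispherical) nose, tip level with the step, 9 mm above the deck.
- pin_right (a point): Tip of the pin at y = -52 mm of the jig, the same as the other.
- carrier: Loose flat aluminium plate, 110 mm (x) by 140 mm (y) by 8 mm thick, 0.2 to 0.45 kg, dry friction; a round clear filter set flush in its middle, nothing to get hold of. Origin: centre of the underside, z up. At the start it lies level, rear on the step, front on the pin tips, 20 to 42 mm short of home towards -x of the jig, up to 12 mm off in y, up to 0.12 rad askew.
- hole_left (a point): Centre of the through hole (13 mm) at x = 0, y = +52 mm of the carrier, at its underside. It belongs on pin_left. The round noses draw the holes in when both are within about 3 mm.
- hole_right (a point): Centre of the like hole at y = -52 mm of the carrier; belongs on pin_right. Seated: carrier axes match the jig axes, carrier origin 12 mm above the board, rear edge 2 mm in front of the step, top 1 mm below the top of the step.
- clamp: bystander: red cast-iron C-clamp lying flat, gripping a short upright aluminium tube (77 mm across, 50 mm tall); fixed, about 190 by 110 mm, origin on the board near the middle of the clamp; left (+y of the jig) of the jig
- cheshire: bystander, loose: Cheshire collimating eyepiece, polished chrome, standing on end, 40 mm across, 70 mm tall; origin at the centre of its underside
- hood: bystander, loose: black rubber lens hood, an open ring 68 mm across and 40 mm tall; origin at the centre of its underside
- spacer: bystander, loose: bronze spacer ring, 52 mm across, 14 mm tall; origin at the centre of its underside
- filter: bystander, loose: loose round filter, clear disc in a steel rim, 52 mm across, 7 mm thick, lying flat; origin at the centre of its underside
- eyepiece: bystander, loose: black eyepiece with a steel barrel, standing on end, 42 mm across, 64 mm tall; origin at the centre of its underside
Mind the look-alikes: they are no part of the job. Of the things like the carrier, leave any that is purple or turquoise; of the rest the smaller one is meant.

How it is judged (in metres and radians):
At the end, for the whole second after the job is handed in: The carrier lies flat on the deck (its underside within 1.8 mm of the deck at its centre, tilt below 0.03 rad), each hole within 4 mm of its own pin's axis and the plate square to the jig within 0.08 rad, at rest (z of carrier in the frame of jig below 0.0138 m and angle between carrier's own z axis and vertical below 0.03 rad and horizontal distance between hole_left and pin_left below 0.004 m and horizontal distance between hole_right and pin_right below 0.004 m and angle between the x axis of carrier and the x axis of jig, either way round below 0.08 rad and linear speed of carrier below 0.01 m/s); the robot touches nothing.
It fails at once if the carrier is lifted: its origin rises more than 10 mm above its starting level, or it is tipped by more than 0.3 rad (z of carrier in the frame of jig above 0.031 m or angle between carrier's own z axis and vertical above 0.3 rad).
It fails at once if a bystander is disturbed: moved more than 20 mm or tipped by more than 0.4 rad ((distance of cheshire from where it was at the start of the episode above 0.02 m or angle between cheshire's own z axis and vertical above 0.4 rad) or (distance of hood from where it was at the start of the episode above 0.02 m or angle between hood's own z axis and vertical above 0.4 rad) or (distance of spacer from where it was at the start of the episode above 0.02 m or angle between spacer's own z axis and vertical above 0.4 rad) or (distance of filter from where it was at the start of the episode above 0.02 m or angle between filter's own z axis and vertical above 0.4 rad) or (distance of eyepiece from where it was at the start of the episode above 0.02 m or angle between eyepiece's own z axis and vertical above 0.4 rad)).
It fails at once if the clamp is struck with more than 15 N (contact force between the arm and clamp above 15 N).
It also fails if it takes over 72 s, if anything falls off the work surface, if the arm or the gripper's body presses on something with over 40 N, if the wrist force passes 120 N, or if a joint passes its speed limit or range.

## Working session

There is one attempt and no reset: what is moved stays moved. The work goes in short steps, Python scripts to look and compute and a tool call to move; the robot and the scene stay as the last step left them, time stands still between calls to the robot, and variables do not carry over. Pictures are saved under pics/ and viewed, about 8 in all and at most 12, crops included, and the job is handed in when it is done.

Besides the shell and the picture viewer there is one more tool, called as name(argument=value, ...) on one line, values as JSON. carry_out: Moves the arm, as the interface text tells. Its arguments: {"type":"object","properties":{"series":{"type":"array","items":{"type":"array","items":{"type":"number"}}},"force":{"type":"number"}},"required":["series"]}

```bash
mkdir -p pics; python3 - <<'E'
from bench import *
import cv2,numpy as np
for n in ("scene","top"):
    p,d=snapshot(n); cv2.imwrite(f"pics/{n}0.png",p); np.save(f"pics/{n}0.npy",d)
    c=camera_info(n); print(n,np.round(c["K"],1).tolist(),np.round(c["T"],3).tolist())
print(camera_info("wrist")); o=get_obs(); print(o)
E
```

```text
scene [[491.4, 0.0, 272.6], [0.0, 491.4, 210.5], [0.0, 0.0, 1.0]] [[-0.185, 0.709, -0.681, 1434.598], [0.983, 0.143, -0.119, 314.333], [0.013, -0.691, -0.723, 991.002], [0.0, 0.0, 0.0, 1.0]]
top [[487.3, 0.0, 280.4], [0.0, 487.3, 215.0], [0.0, 0.0, 1.0]] [[-0.035, -0.972, 0.233, 248.418], [-0.999, 0.033, -0.015, 142.787], [0.006, -0.233, -0.972, 1332.761], [0.0, 0.0, 0.0, 1.0]]
{'K': array([[361.24630214,   0.        , 281.227289  ],
       [  0.        , 361.24630214, 208.64413419],
       [  0.        ,   0.        ,   1.        ]]), 'mount': array([[ 9.99999852e-01, -2.75282684e-04,  4.69737749e-04,
         1.89825345e-01],
       [ 1.16541798e-04,  9.50992189e-01,  3.09214880e-01,
        -7.86581550e+01],
       [-5.31838432e-04, -3.09214780e-01,  9.50992081e-01,
        -1.24416975e+02],
       [ 0.00000000e+00,  0.00000000e+00,  0.00000000e+00,
         1.00000000e+00]])}
{'time': 0.1, 'joints': array([-1.29962055e+00,  4.91484409e-01,  1.55943695e+00, -3.48284762e-06,
        1.09172324e+00, -1.05579661e-01]), 'joint_velocities': array([ 0.0006198 , -0.00145651, -0.00142022,  0.00111481, -0.00127281,
       -0.00115327]), 'effort': array([ 3.10703836e-03, -6.19446445e+01, -2.62026089e+01, -6.06464459e-05,
        2.89729498e-03,  1.04869201e-05]), 'tool_pos': array([ 229.91707129, -580.95005143,  249.77873093]), 'ee_rot': array([-2.59758313e+00,  1.76576014e+00,  1.26390614e-03]), 'force': array([ 0.87988844,  0.23785478, -0.50938006]), 'wrist_torque': array([-0.00748054, -0.04736702,  0.00974858]), 'gripper_width': 0.9979254931289291}
```

View pics/top0.png

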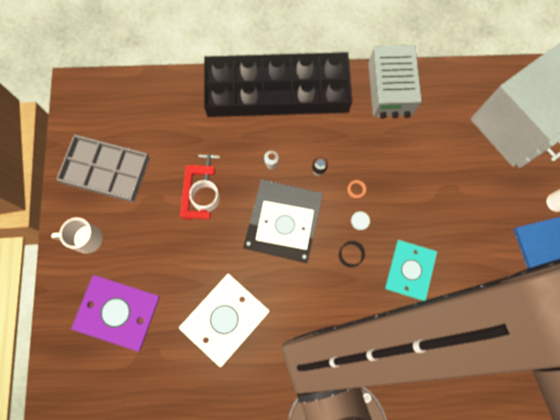

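View pics/scene0.png

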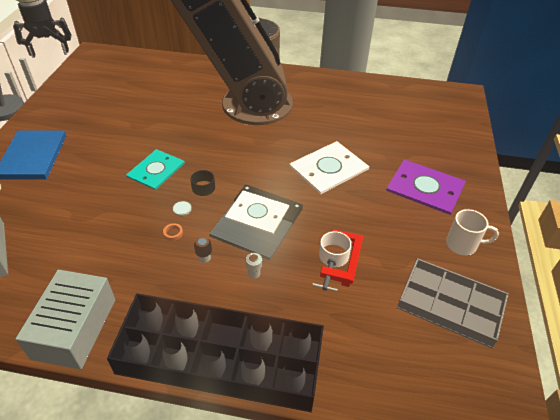

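```bash
python3 - <<'E'
import cv2,numpy as np
a=cv2.imread("pics/top0.png")[170:270,230:335]; b=cv2.imread("pics/scene0.png")[170:270,200:310]
r=lambda i:cv2.resize(i,(400,400*i.shape[0]//i.shape[1]),interpolation=cv2.INTER_CUBIC)[:360]
cv2.imwrite("pics/crop0.png",np.hstack([r(a),r(b)]))
E
```

```text
(no output)
```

View pics/crop0.png

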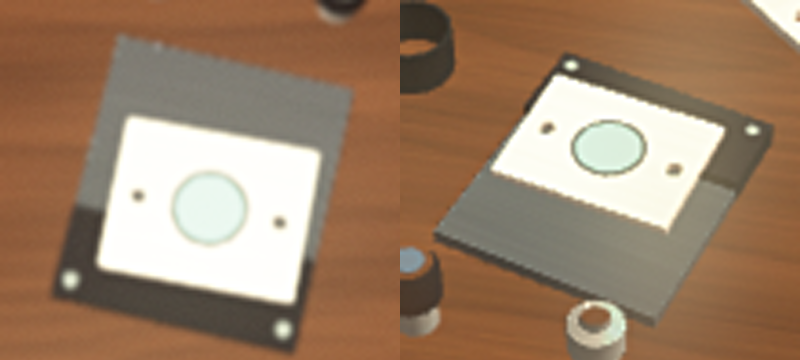

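```bash
cat >h.py <<'E'
from bench import *
import cv2,numpy as np
from scipy.spatial.transform import Rotation as R
def wristT(o):
    T=np.eye(4);T[:3,:3]=R.from_rotvec(o["ee_rot"]).as_matrix();T[:3,3]=o["tool_pos"]
    return T@camera_info("wrist")["mount"]
def cast(uv,K,T,z):
    uv=np.asarray(uv,float).reshape(-1,2)
    r=np.c_[uv,np.ones(len(uv))]@np.linalg.inv(K).T@T[:3,:3].T
    return T[:3,3]+r*((z-T[2,3])/r[:,2])[:,None]
def proj(P,K,T):
    c=(np.asarray(P)-T[:3,3])@T[:3,:3]; q=c@np.asarray(K).T; return q[:,:2]/q[:,2:]
def big(mask,seed):
    n,l=cv2.connectedComponents(mask.astype(np.uint8)); m=(l==l[seed[1],seed[0]]).astype(np.uint8)
    return max(cv2.findContours(m,cv2.RETR_EXTERNAL,cv2.CHAIN_APPROX_NONE)[0],key=cv2.contourArea)
def rect(P):
    (c,s,a)=cv2.minAreaRect(P[:,:2].astype(np.float32)); return np.round(c,1),np.round(s,1),round(a,2)
E
python3 - <<'E'
from h import *
o=get_obs(); print(R.from_rotvec(o["ee_rot"]).as_matrix().round(3).tolist())
for n,seed,sd in (("top",(285,208),(282,190)),("scene",(238,202),(250,243))):
    p=cv2.imread(f"pics/{n}0.png"); ci=camera_info(n);K,T=ci["K"],ci["T"]
    w=(p.min(2)>190); c=big(w,seed)[:,0]
    print(n,"carrier",rect(cast(c,K,T,29)))
    h=cv2.cvtColor(p,cv2.COLOR_BGR2HSV); m=((h[...,1]<90)); m=cv2.morphologyEx(m.astype(np.uint8),cv2.MORPH_OPEN,np.ones((3,3)))
    c=big(m,sd)[:,0]; P=cast(c,K,T,14); print("jig",rect(P),len(c))
    a=cv2.approxPolyDP(cv2.convexHull(c),4,True)[:,0]; print(a.tolist(),cast(a,K,T,12).round(0)[:,:2].tolist(),cast(a,K,T,21).round(0)[:,:2].tolist())
    if n=="top":
        for q,z in (((261,179.2),12),((322.4,193.6),12),((243.6,248),21),((307.4,262.4),21)): print(cast(q,K,T,z).round(1))
        for q in ((266.2,221.3),(303.4,228.3)): print("hole",cast(q,K,T,29).round(1))
    # bystander heights / positions
    if n=="top":
        for nm,q,z in (("chesh",(271,156),70),("eyep",(320,164),64),("spacer",(357,189),14),("filter",(361,221),7),("hood",(352,253),40),("clamp",(203,195),50)): print(nm,cast(q,K,T,z).round(0))
E
```

```text
[[0.368, -0.93, -0.0], [-0.93, -0.368, 0.001], [-0.001, -0.0, -1.0]]
top carrier (array([533.8, 113.1]), array([143. , 113.3]), 77.22)
jig (array([551.1, 115.6]), array([179.9, 202.3]), 74.42) 256
[[261, 180], [321, 193], [306, 261], [245, 247]] [[669.0, 174.0], [625.0, 6.0], [433.0, 58.0], [478.0, 223.0]] [[666.0, 174.0], [622.0, 7.0], [432.0, 58.0], [476.0, 223.0]]
[[670.9 174.4  12. ]]
[[622.6   2.6  12. ]]
[[473.6 226.7  21. ]]
[[428.2  54.9  21. ]]
hole [[544.2 162.9  29. ]]
hole [[521.1  61.8  29. ]]
chesh [[718. 144.  70.]]
eyep [[693.  10.  64.]]
spacer [[632. -96.  14.]]
filter [[ 541. -101.    7.]]
hood [[447. -65.  40.]]
clamp [[619. 333.  50.]]
scene carrier (array([536.5, 115.1]), array([141.8, 110.1]), 77.08)
jig (array([587.7, 108.8]), array([185.6, 284.9]), 74.69) 283
[[245, 185], [301, 204], [257, 277], [210, 236]] [[428.0, 56.0], [472.0, 227.0], [741.0, 158.0], [636.0, 10.0]] [[437.0, 59.0], [481.0, 227.0], [747.0, 159.0], [643.0, 13.0]]
```

White plate on the jig, pixel (285,224) in top, is the carrier. Look-alikes: large white (224,320), purple (115,313) and turquoise (411,270). The crop shows it on the jig with two holes and the clear filter. The measured size is about 142×112 mm, which fits. In jig axes it sits about (-39, -6) mm, +0.05 rad.

carry_out(series=[[-134, -290, 0, 0, 0, -1.19, 100], [-134, -290, 0, 0, 0, -1.19, 100], [-134, -290, 0, 0, 0, -1.19, 100], [-134, -290, 0, 0, 0, -1.19, 100], [-134, -290, 0, 0, 0, -1.19, 100], [-134, -290, 0, 0, 0, -1.19, 100], [-134, -290, 0, 0, 0, -1.19, 100], [-134, -290, 0, 0, 0, -1.19, 100]])

```text
time: 0.9
tool_pos: [452.1, -347.5, 250.1]
ee_rot: [-3.141, -0.009, 0.0]
force: [-1.2, 0.2, -0.2]
gripper_width: 0.995
```

carry_out(series=[[64, -472, 0, 0, 0, -1.3, 100], [64, -472, 0, 0, 0, -1.3, 100], [64, -472, 0, 0, 0, -1.3, 100], [64, -472, 0, 0, 0, -1.3, 100], [64, -472, 0, 0, 0, -1.3, 100], [64, -472, 0, 0, 0, -1.3, 100], [64, -472, 0, 0, 0, -1.3, 100], [64, -472, 0, 0, 0, -1.3, 100]])

```text
time: 1.7
tool_pos: [505.5, 48.3, 250.2]
ee_rot: [2.591, 1.777, -0.0]
force: [0.5, -0.5, -0.1]
gripper_width: 1.001
```

```bash
cat >st.py <<'E'
from h import *
def state(tgt,phi):
    o=get_obs(); M=R.from_rotvec(o["ee_rot"]).as_matrix()
    t=M.T@(np.array(tgt)-o["tool_pos"]); yaw=np.arctan2(M[1,1],M[0,1])
    print("pos",o["tool_pos"].round(1),"shift",t.round(1),"wz",round(-((phi-yaw+np.pi)%(2*np.pi)-np.pi),3),"tilt",M[:,2].round(4))
E
python3 -c "
from st import *
state([516,125,250],-.271)"
```

```text
pos [505.5  48.3 250.2] shift [ 75.3 -17.8   0.2] wz -0.098 tilt [-1.e-04 -1.e-04 -1.e+00]
```

carry_out(series=[[75, -18, 0, 0, 0, -0.098, 100], [75, -18, 0, 0, 0, -0.098, 100], [75, -18, 0, 0, 0, -0.098, 100], [75, -18, 0, 0, 0, -0.098, 100]])

```text
time: 2.1
tool_pos: [516.1, 123.0, 249.9]
ee_rot: [-2.505, -1.895, 0.001]
force: [0.4, 0.1, -0.0]
gripper_width: 1.0
```

```bash
python3 - <<'E'
from h import *
o=get_obs(); p,d=snapshot("wrist"); cv2.imwrite("pics/w1.png",p); np.save("pics/w1.npy",d)
np.save("pics/w1T.npy",wristT(o)); print(o["tool_pos"])
E
```

```text
[516.12219171 123.02420389 249.94379222]
```

View pics/w1.png

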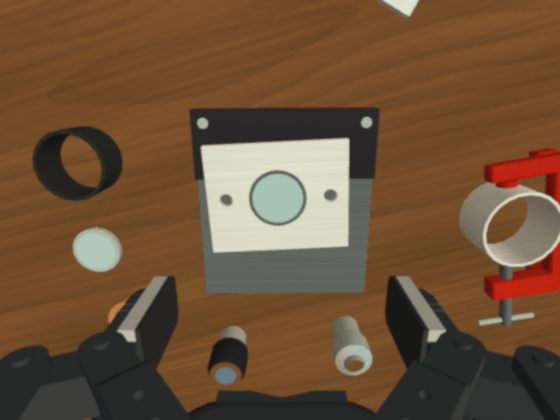

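```bash
cat >m.py <<'E'
from h import *
K=camera_info("wrist")["K"]
def measure(p,T,seed=(225,225),cz=29,jig=True):
    """carrier pose from wrist picture; jig pose from outline corners"""
    w=p.min(2)>150; c=big(w,seed)[:,0]; ra=rect(cast(c,K,T,cz)); print("carrier",ra)
    if not jig: return
    h=cv2.cvtColor(p,cv2.COLOR_BGR2HSV); m=((h[...,1]<100)|(p.max(2)<60)).astype(np.uint8)
    m=cv2.morphologyEx(m,cv2.MORPH_OPEN,np.ones((5,5))); cc=big(m,(285,128))
    a=cv2.approxPolyDP(cv2.convexHull(cc),5,True)[:,0]; a=a[np.argsort(a[:,1])]
    print("outline",a.tolist())
    g=cast(a,K,T,12); s=cast(a,K,T,21); print("z12",g[:,:2].round(1).tolist(),"z21",s[:,:2].round(1).tolist())
E
python3 - <<'E'
from m import *
p=cv2.imread("pics/w1.png"); T=np.load("pics/w1T.npy"); d=np.load("pics/w1.npy")
measure(p,T)
g=cv2.cvtColor(p,cv2.COLOR_BGR2GRAY)
for (x,y) in ((226,199),(330,195)):
    s=g[y-9:y+10,x-9:x+10]; M=cv2.moments((s<150).astype(np.uint8),True); q=(x-9+M["m10"]/M["m00"],y-9+M["m01"]/M["m00"]); print("hole",np.round(q,1),M["m00"],cast(q,K,T,29).round(1))
for (x,y) in ((240,175),(285,128),(290,275),(330,230),(150,330),(410,330)):
    z=d[y,x]; P=T[:3,:3]@(np.linalg.inv(K)@[x,y,1]*z)+T[:3,3]; print((x,y),P.round(1))
print("screws",cast([[202.5,123.5],[367,122.5]],K,T,21).round(1).tolist())
print("stepedge",cast([[198,179],[373,178]],K,T,21).round(1).tolist())
E
```

```text
carrier (array([535.1, 112.6]), array([140.8, 110.9]), 77.09)
outline [[378, 109], [191, 110], [363, 291], [206, 292]]
z12 [[480.2, 229.6], [431.9, 55.0], [672.2, 174.6], [625.0, 2.2]] z21 [[479.2, 227.4], [432.1, 57.3], [666.5, 173.8], [620.4, 5.8]]
hole [226.  199.4] 92.0 [[522.8  63.   29. ]]
hole [330.  194.7] 108.0 [[546.2 163.9  29. ]]
(240, 175) [502.7  84.3  30.1]
(285, 128) [472.2 138.3  22.5]
(290, 275) [630.2 100.1  11.9]
(330, 230) [582.7 155.2  28.9]
(150, 330) [498.7  83.4 275.5]
(410, 330) [524.1 164.8 272.3]
screws [[446.8, 63.5, 21.0], [488.6, 214.9, 21.0]]
stepedge [[496.8, 40.9, 21.0], [543.4, 209.8, 21.0]]
```

```bash
python3 - <<'E'
from m import *
T=np.load("pics/w1T.npy"); d=np.load("pics/w1.npy"); Mi=np.linalg.inv(camera_info("wrist")["mount"]);mt=camera_info("wrist")["mount"]
v,u=np.mgrid[260:420,60:500]; z=d[260:420,60:500]; P=np.stack([(u-K[0,2])/K[0,0]*z,(v-K[1,2])/K[1,1]*z,z],-1)@mt[:3,:3].T+mt[:3,3]
ok=(z>0)&(z<250)&(P[...,2]<60); Q=P[ok]
for s in (-1,1):
    q=Q[s*Q[:,0]>20]; t=q[q[:,2]>np.percentile(q[:,2],100)-8]; print(s,"tip z",np.sort(q[:,2])[-8:].round(1),"x",t[:,0].min().round(1),t[:,0].max().round(1),"y",t[:,1].min().round(1),t[:,1].max().round(1))
from st import state
jx=np.array([.9640,-.2660]);jy=np.array([.2660,.9640]);o=np.array([574.8,109.1])
state([*(o-115*jx+0*jy),60],-.2697)
E
```

```text
-1 tip z [5.  5.  5.  5.3 5.4 5.5 5.5 5.7] x -54.2 -42.6 y -12.0 10.8
1 tip z [5.2 5.2 5.3 5.5 5.5 5.6 5.8 6.2] x 41.9 53.6 y -12.1 11.1
pos [516.2 122.3 250. ] shift [  2.5 -54.9 190. ] wz -0.007 tilt [-6.e-04 -3.e-04 -1.e+00]
```

carry_out(series=[[2, -55, 100, 0, 0, -0.007, 100], [2, -55, 190, 0, 0, -0.007, 100], [2, -55, 190, 0, 0, -0.007, 100], [2, -55, 190, 0, 0, -0.007, 100], [2, -55, 219, 0, 0, -0.007, 100], [2, -55, 219, 0, 0, -0.007, 100], [2, -55, 219, 0, 0, -0.007, 100], [2, -55, 219, 0, 0, -0.007, 100]])

```text
time: 2.95
tool_pos: [464.4, 138.8, 31.6]
ee_rot: [2.501, 1.901, 0.001]
force: [0.1, -0.7, 0.8]
gripper_width: 1.001
```

```bash
cat >>st.py <<'E'
jx=np.array([.9640,-.2660]);jy=np.array([.2660,.9640]);org=np.array([574.8,109.1])
def jig(P): P=np.asarray(P)[:2]-org; return np.round([P@jx,P@jy],1)
def jstate(x,y,z):
    o=get_obs(); print("jig pos",jig(o["tool_pos"]),"force",(o["force"]@np.c_[np.r_[jx,0],np.r_[jy,0],[0,0,1]]).round(1)); state([*(org+x*jx+y*jy),z],-.2697)
E
python3 -c "
from st import *
jstate(-115,0,30)"
```

```text
jig pos [-114.3   -0.7] force [ 0.3 -0.6  0.8]
pos [464.4 138.8  31.6] shift [ 0.7 -0.7  1.6] wz -0.001 tilt [ 5.e-04 -1.e-04 -1.e+00]
```

carry_out(series=[[0, 4, 1, 0, 0, 0, 100], [0, 8, 1, 0, 0, 0, 100], [0, 11, 1, 0, 0, 0, 100], [0, 14, 1, 0, 0, 0, 100], [0, 17, 1, 0, 0, 0, 100], [0, 20, 1, 0, 0, 0, 100], [0, 23, 1, 0, 0, 0, 100], [0, 25, 1, 0, 0, 0, 100]])

```text
time: 3.75
tool_pos: [488.3, 132.9, 30.3]
ee_rot: [2.5, 1.902, -0.0]
force: [-3.8, 1.4, 3.0]
gripper_width: 1.001
```

```bash
cat >look.py <<'E'
from m import *; from st import *; import sys
def look(n,seeds=((225,225),)):
    o=get_obs(); T=wristT(o); p,d=snapshot("wrist"); cv2.imwrite(f"pics/{n}.png",p)
    print(o["time"].__round__(2),"gray at seed",[p[s[1],s[0]].tolist() for s in seeds]); return p,T
def top():
    p,d=snapshot("top"); ci=camera_info("top"); c=big(p.min(2)>190,(275,220))[:,0]
    r=cv2.minAreaRect(cast(c,ci["K"],ci["T"],29)[:,:2].astype(np.float32)); cv2.imwrite("pics/toplast.png",p)
    print("top: carrier",jig(r[0]),np.round(r[1],1),r[2])
E
python3 - <<'E'
from look import *
jstate(-115,0,30)
p,T=look("w2")
E
```

```text
jig pos [-89.7  -0.1] force [-4.   0.3  3. ]
pos [488.3 132.9  30.3] shift [  0.1 -25.3   0.3] wz -0.0 tilt [-1.e-04 -1.e-04 -1.e+00]
3.75 gray at seed [[37, 36, 38]]
```

View pics/w2.png

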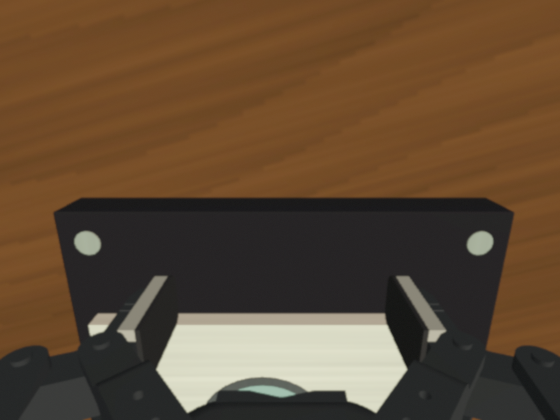

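carry_out(series=[[0, -8, 0, 0, 0, 0, 100], [0, -8, -40, 0, 0, 0, 100], [0, -8, -60, 0, 0, 0, 100], [-40, 20, -60, 0, 0, 0, 0], [-75, 55, -60, 0, 0, 0, 0], [-110, 66, -60, 0, 0, 0, 0], [-110, 66, -60, 0, 0, 0, 0], [-110, 66, -60, 0, 0, 0, 0]])

```text
time: 4.6
tool_pos: [522.1, 8.9, 90.2]
ee_rot: [2.502, 1.9, 0.0]
force: [-0.2, -1.1, 0.1]
gripper_width: 0.143
```

```bash
python3 - <<'E'
from look import *
jstate(-23,-105,43)
print(get_obs()["gripper_width"])
p,T=look("w3"); top()
E
```

```text
jig pos [ -24.1 -110.6] force [ 0.1 -1.1  0.1]
pos [522.1   8.9  90.2] shift [ 5.6  1.1 47.2] wz -0.002 tilt [ 1.e-04 -1.e-04 -1.e+00]
0.14277751427503108
4.6 gray at seed [[38, 73, 113]]
top: carrier [-21.8  57.1] [1634.4 1210.6] 81.0387191772461
```

View pics/w3.png

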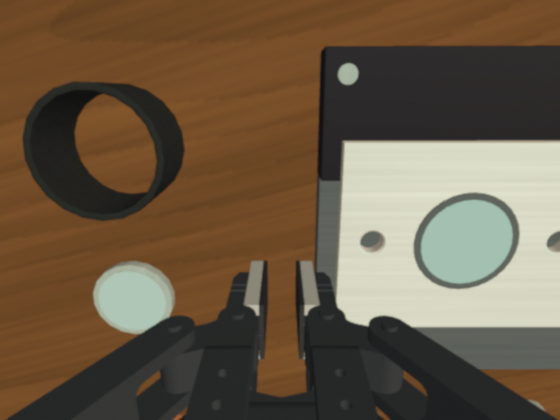

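```bash
python3 - <<'E'
from look import *
T=wristT(get_obs())
J=lambda uv,z:[jig(q).tolist() for q in cast(uv,K,T,z)]
print("hole",J([372,241],29),"edge",J([[343,141],[338,326],[559,141],[559,327]],29),"screw",J([348,74],21),"expect y", [jig(q).tolist() for q in ([446.8,63.5],)],"jig corner",J([322,47],21))
E
```

```text
hole [[-24.8, -59.5]] edge [[-79.9, -78.6], [30.8, -75.8], [-79.9, 31.3], [31.4, 57.6]] screw [[-112.2, -76.4]] expect y [[-111.3, -78.0]] jig corner [[-124.7, -89.9]]
```

carry_out(series=[[0, 0, 25, 0, 0, 0, 0], [0, 0, 47, 0, 0, 0, 0], [5, 0, 47, 0, 0, 0, 0], [10, 0, 47, 0, 0, 0, 0], [14, 0, 47, 0, 0, 0, 0], [18, 0, 47, 0, 0, 0, 0], [20, 0, 47, 0, 0, 0, 0], [20, 0, 47, 0, 0, 0, 0]])

```text
time: 5.5
tool_pos: [527.9, 28.9, 43.7]
ee_rot: [2.499, 1.903, 0.001]
force: [-0.4, 0.3, 0.1]
gripper_width: -0.0
```

```bash
python3 - <<'E'
from look import *
jstate(-23,-82,43)
print(get_obs()["gripper_width"])
E
```

```text
jig pos [-23.8 -89.8] force [-0.4  0.2  0.1]
pos [527.9  28.9  43.7] shift [7.7 0.8 0.7] wz 0.0 tilt [ 8.e-04 -1.e-04 -1.e+00]
-9.566199163399262e-05
```

carry_out(series=[[2, 0, 1, 0, 0, 0, 0], [4, 0, 1, 0, 0, 0, 0], [5, 0, 1, 0, 0, 0, 0], [5, 0, 1, 0, 0, 0, 0]])

```text
time: 5.9
tool_pos: [529.1, 33.5, 42.3]
ee_rot: [2.5, 1.902, -0.0]
force: [0.7, -0.3, -0.4]
gripper_width: -0.001
```

```bash
python3 - <<'E'
from look import *
jstate(-23,-82,43)
p,T=look("w4")
cv2.imwrite("pics/w4.png",p)
E
```

```text
jig pos [-23.9 -85.1] force [ 0.8 -0.1 -0.4]
pos [529.1  33.5  42.3] shift [ 3.1  0.9 -0.7] wz -0.0 tilt [-0.e+00 -1.e-04 -1.e+00]
5.9 gray at seed [[38, 75, 114]]
```

View pics/w4.png

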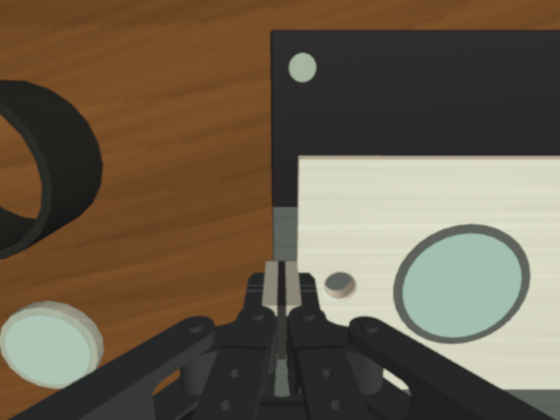

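carry_out(series=[[2, 0, -0.5, 0, 0, 0, 0], [4, 0, -0.5, 0, 0, 0, 0], [5, 0, -0.5, 0, 0, 0, 0], [5, 0, -0.5, 0, 0, 0, 0]])

```text
time: 6.35
tool_pos: [530.5, 38.4, 42.8]
ee_rot: [2.5, 1.903, 0.0]
force: [-0.2, 0.2, -0.3]
gripper_width: 0.003
```

```bash
python3 - <<'E'
from look import *
jstate(-23,-82,43)
p,T=look("w5")
w=(p.min(2)>150)
# side edge: first white column per row ; rear edge: first white row per column
rows=np.arange(175,255,5); e=[(np.argmax(w[r,285:])+285,r) for r in rows]
cols=np.arange(320,550,10); f=[(c,np.argmax(w[100:,c])+100) for c in cols]
J=lambda uv,z:np.array([jig(q) for q in cast(uv,K,T,z)])
E=J(e,29);F=J(f,29); print("side y",E[:,1],"slope",np.polyfit(E[:,0],E[:,1],1)[0]); print("rear x",F[::5,0],"slope",np.polyfit(F[:,1],F[:,0],1)[0])
E
```

```text
jig pos [-23.9 -79.9] force [-0.2  0.2 -0.3]
pos [530.5  38.4  42.8] shift [-2.1  0.9 -0.2] wz 0.0 tilt [ 1.e-04 -0.e+00 -1.e+00]
6.35 gray at seed [[37, 75, 115]]
side y [-73.5 -73.4 -73.8 -73.8 -73.7 -73.7 -73.7 -73.7 -73.6 -73.6 -73.6 -73.5
 -73.5 -73.5 -73.4 -73.8] slope 0.002696388591453023
rear x [-78.9 -78.9 -78.9 -78.9 -78.9] slope -3.2478689085180014e-16
```

carry_out(series=[[1, 0, 0, 0, 0, 0, 0], [2, 0, 0, 0, 0, 0, 0], [3, 0, 0, 0, 0, 0, 0], [3.5, 0, 0, 0, 0, 0, 0], [3.5, 0, 0, 0, 0, 0, 0]])

```text
time: 6.9
tool_pos: [531.4, 41.7, 42.8]
ee_rot: [2.5, 1.902, 0.0]
force: [0.1, -1.1, 0.5]
gripper_width: 0.001
```

```bash
cat >>look.py <<'E'
def edges(p,T,c0=285,z=29):
    w=(p.min(2)>150)
    rows=np.arange(185,255,5); e=[(np.argmax(w[r,c0:])+c0,r) for r in rows]
    cols=np.arange(340,550,10); f=[(c,np.argmax(w[100:,c])+100) for c in cols]
    J=lambda uv,z:np.array([jig(q) for q in cast(uv,K,T,z)])
    E=J(e,z);F=J(f,z); print("side y",np.median(E[:,1]),"slope",np.polyfit(E[:,0],E[:,1],1)[0]); print("rear x",np.median(F[:,0]),"slope",np.polyfit(F[:,1],F[:,0],1)[0])
    h=cv2.cvtColor(p,cv2.COLOR_BGR2HSV); m=(p.max(2)<60)
    g=[(np.argmax(m[r,150:])+150,r) for r in range(80,150,10)]; print("jig side y (-90)",np.median(J(g,21)[:,1])) 
    g=[(c,np.argmax(m[:,c])) for c in range(330,500,20)]; print("jig rear x (-125)",np.median(J(g,21)[:,0]))
E
python3 - <<'E'
from look import *
jstate(-23,-82,43)
p,T=look("w6"); edges(p,T)
T2=T.copy(); T2[:3,3]+=np.r_[529.1,33.5,42.3]-get_obs()["tool_pos"]
print("old w4"); edges(cv2.imread("pics/w4.png"),T2,280)
E
```

```text
jig pos [-23.9 -76.5] force [ 0.4 -1.   0.5]
pos [531.4  41.7  42.8] shift [-5.5  0.9 -0.2] wz -0.0 tilt [ 1.e-04 -1.e-04 -1.e+00]
6.9 gray at seed [[40, 77, 117]]
side y -70.3 slope -0.00046255986068712164
rear x -78.9 slope 0.00033758208954184714
jig side y (-90) -89.4
jig rear x (-125) -124.3
old w4
side y -78.6 slope -0.0045234383603727285
rear x -79.0 slope -0.004478683882659874
jig side y (-90) -89.4
jig rear x (-125) -124.3
```

carry_out(series=[[0.5, 0, 0, 0, 0, 0, 0], [0.5, 0, 0, 0, 0, 0, 0], [-8, 0, 0, 0, 0, 0, 0], [-8, 0, -50, 0, 0, 0, 0], [20, -40, -50, 0, 0, 0, 100], [55, -75, -50, 0, 0, 0, 100], [76.5, -79, -50, 0, 0, 0, 100], [76.5, -79, -50, 0, 0, 0, 100]])

```text
time: 7.75
tool_pos: [475.3, 138.2, 93.1]
ee_rot: [2.497, 1.906, 0.001]
force: [-0.1, -0.3, 1.2]
gripper_width: 0.681
```

carry_out(series=[[0, 0, 0, 0, 0, 0, 100], [0, 0, 0, 0, 0, 0, 100], [0, 0, 0, 0, 0, 0, 100], [0, 0, 0, 0, 0, 0, 100]])

```text
time: 8.15
tool_pos: [475.7, 135.7, 92.6]
ee_rot: [-2.501, -1.901, 0.0]
force: [-0.6, 1.1, -0.9]
gripper_width: 0.998
```

```bash
python3 - <<'E'
from look import *
jstate(-103,0,30); print(get_obs()["gripper_width"])
p,T=look("w7"); J=lambda uv,z:np.array([jig(q) for q in cast(uv,K,T,z)])
w=(p.min(2)>150).astype(np.uint8)
f=[(c,np.argmax(w[100:400,c])+100) for c in range(200,365,15)]; F=J(f,29); print(F[:,0])
E
```

```text
jig pos [-102.6   -0.7] force [-0.9  0.9 -0.9]
pos [475.7 135.7  92.6] shift [ 0.7 -0.4 62.6] wz -0.001 tilt [-2.e-04 -1.e-04 -1.e+00]
0.997612828163908
8.15 gray at seed [[38, 37, 39]]
[-79.1 -79.1 -79.1 -79.1 -79.1 -79.1 -79.1 -79.1 -79.  -79.  -79. ]
```

View pics/w7.png

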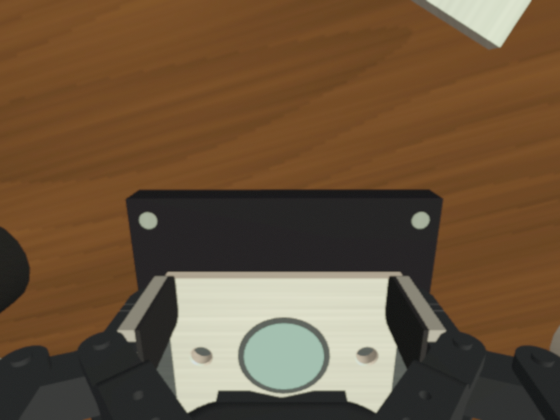

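carry_out(series=[[0, 0, 40, 0, 0, 0, 100], [0, 0, 62, 0, 0, 0, 100], [0, 0, 62, 0, 0, 0, 100], [0, 10, 62, 0, 0, 0, 100], [0, 15, 62, 0, 0, 0, 100], [0, 20, 62, 0, 0, 0, 100], [0, 25, 62, 0, 0, 0, 100], [0, 29, 62, 0, 0, 0, 100]])

```text
time: 9.0
tool_pos: [503.8, 128.6, 31.3]
ee_rot: [2.5, 1.902, 0.0]
force: [-3.3, 1.2, 3.3]
gripper_width: 0.995
```

carry_out(series=[[0, 2, 0, 0, 0, 0, 100], [0, 4, 0, 0, 0, 0, 100], [0, 5, 0, 0, 0, 0, 100], [0, 5, 0, 0, 0, 0, 100]])

```text
time: 9.4
tool_pos: [508.7, 127.3, 30.8]
ee_rot: [2.5, 1.902, 0.001]
force: [-0.4, -0.7, -0.6]
gripper_width: 1.002
```

```bash
cat >>look.py <<'E'
def rear(n):
    jstate(-66,0,30); p,T=look(n); J=lambda uv,z:np.array([jig(q) for q in cast(uv,K,T,z)])
    f=[(c,np.argmax(p[200:,c].min(1)>110)+200) for c in range(200,365,15)]; print([x[1] for x in f],"z29",J(f,29)[:,0],"z20",J(f,20)[:,0])
E
python3 -c "
from look import *
rear('w8')"
```

```text
jig pos [-68.5   0. ] force [-0.2 -0.8 -0.6]
pos [508.7 127.3  30.8] shift [-0.   2.5  0.8] wz -0.0 tilt [ 7.e-04 -1.e-04 -1.e+00]
9.4 gray at seed [[37, 37, 39]]
[np.int64(314), np.int64(314), np.int64(314), np.int64(314), np.int64(314), np.int64(314), np.int64(314), np.int64(314), np.int64(314), np.int64(314), np.int64(314)] z29 [-62. -62. -62. -62. -62. -62. -62. -62. -62. -62. -62.] z20 [-55.9 -55.9 -55.9 -55.9 -55.9 -55.9 -55.9 -55.9 -55.9 -55.9 -55.9]
```

The push force dropped to zero, and the rear edge reads −55.9 mm if it's at z 20, so the plate has probably dropped. I'll clear the hand and check.

carry_out(series=[[0, -10, 0, 0, 0, 0, 100], [0, -10, -40, 0, 0, 0, 100], [0, -5, -90, 0, 0, 0, 100], [0, 0, -140, 0, 0, 0, 100], [0, 8, -190, 0, 0, 0, 100], [0, 8, -219, 0, 0, 0, 100], [0, 8, -219, 0, 0, 0, 100], [0, 8, -219, 0, 0, 0, 100]])

```text
time: 10.25
tool_pos: [515.3, 125.4, 249.7]
ee_rot: [2.5, 1.903, 0.0]
force: [-0.1, 0.1, -0.2]
gripper_width: 0.995
```

```bash
python3 - <<'E'
from look import *
o=get_obs();T=wristT(o);p,d=snapshot("wrist");cv2.imwrite("pics/w9.png",p)
w=(p.min(2)>150).astype(np.uint8)
for c in cv2.findContours(w,cv2.RETR_EXTERNAL,cv2.CHAIN_APPROX_NONE)[0]:
    if cv2.contourArea(c)>6000:
        P=cast(c[:,0],K,T,20); r=cv2.minAreaRect(P[:,:2].astype(np.float32)); print(jig(r[0]),np.round(r[1],1),r[2],"(74.5)")
        m=np.zeros(w.shape,np.uint8);cv2.drawContours(m,[c],-1,1,-1);m=cv2.erode(m,np.ones((5,5)))&(d>0)
        v,u=np.nonzero(m);z=d[v,u];Q=(np.c_[u,v,np.ones(len(u))]@np.linalg.inv(K).T*z[:,None])@T[:3,:3].T+T[:3,3]
        k=np.linalg.lstsq(np.c_[Q[:,:2]-Q[:,:2].mean(0),np.ones(len(Q))],Q[:,2],rcond=None)[0];print("plane slope,z",k.round(4))
print(o["force"].round(1),o["time"])
cv2.imwrite("pics/w9c.png",cv2.resize(p[60:330,140:440],None,fx=2,fy=2,interpolation=cv2.INTER_CUBIC))
E
```

```text
[-0.8 -0.1] [141.  109.3] 74.56159210205078 (74.5)
plane slope,z [-1.10000e-03 -1.10000e-03  2.07915e+01]
[-0.1  0.1 -0.2] 10.25
```

View pics/w9c.png

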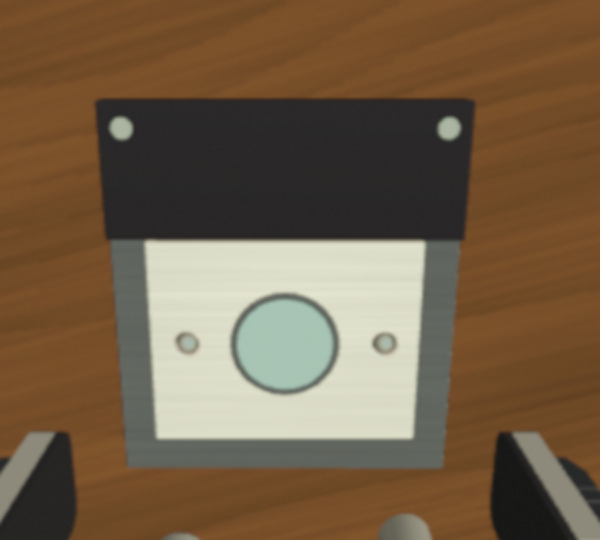

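The pins show in both holes, at crop pixels (188,343) and (385,343). The plate lies flat, with its top at z ≈ 20.8 mm, slope 0.001 and pose error under 1 mm. The hand is clear, so I'm handing in.

```bash
python3 -c "
from bench import *
print(sign_off())"
```

```text
the job is handed in; nothing more can be done
None
```

The carrier plate is seated on both pins and lying flat on the deck. I handed the job in at about 10 s on the clock, with no verdict reported.

**What I did:** I squared the plate by pushing its rear edge with both open fingertips. I then pushed it about 7 mm sideways with the jaws shut, and finished with a two-finger push until it dropped over the pins.

**Last checks from the wrist camera:**
- **Position:** the plate centre reads (-0.8, -0.1) mm from home, with about 0.001 rad of skew.
- **Flatness:** the top plane is at z ≈ 20.8 mm against a nominal 20, which is within the 2 mm calibration. The slope is about 0.001.
- **Pins:** a pin is visible in each hole.
- **Hand:** it is clear at z ≈ 250 mm, with forces near zero.

**Not fully checked:** I did not re-measure the bystanders. The hand stayed well away from them, and they looked undisturbed where they were in view. One reading from the top camera failed midway because the arm blocked the view; I used the wrist camera instead.

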